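# Take the round pail down from its hook

## Task

Take the round metal pail down from its hook: hold it by its wooden grip, lift it past the hook's upturned tip and draw it away, then set it down gently and upright in the middle of the round wooden board and let go. Leave the square pail hanging undisturbed on its own stand.

Things in the scene. Friction and masses are not known exactly. Their poses are not given: they have to be found in the camera images.
- round_pail: Hanging round bare-metal pail, about 250 g, 128 mm wide, foot 104 mm, 80 mm tall. Origin: centre of its underside, z up. Thin rods at y = +62 and -62 mm carry a wooden grip bar along its y axis: 14 by 14 mm, 130 mm long, centre line 150 mm above the origin. The hook holds the bar's middle: pinch it from above at y = +35 or -35 mm, fingers closing along the pail's x axis.
- round_stand: Fixed dark steel stand of the round pail, 295 mm tall. Origin: on the counter under its post. The hook, an 8 mm rod at y = 0, points to -x: a trough at x = -95 to -130 mm carries the bar (rod's upper side at z = 250 mm), then a tip at x = -137 mm rises to z = 284 mm: lift over 34 mm, then draw to -x. The pail starts with its origin at (-112, 0, 107) mm, axes parallel to the stand's.
- round_board: Round chopping board of light wood flat on the counter, 190 mm across, 18 mm thick; it cannot move. Origin: centre of its underside, so its top is 18 mm above the origin. z up.
- square_pail: The bystander to leave alone: a square bare-metal pail, 116 by 124 mm, 80 mm tall, with the same rods and grip bar, hanging at the same height on an identical stand on the other side of the board. Origin: centre of its underside, z up.
There are look-alikes about, which are no part of the job. Leave any pink or red look-alike of the round_pail alone.

How it is judged:
On the way:
1. the round pail is lifted past the hook's tip: at least 28 mm higher than it hung, touching neither stand nor board (z of round_pail in the frame of round_stand above 0.135 m and contact force between round_pail and round_stand below 0.1 N and contact force between round_pail and round_board below 0.1 N), for 0.1 s.
At the end, for the whole second after the job is handed in: The round pail stands at rest and upright (within 7 degrees) with its foot on the round board, its centre within 35 mm of the board's centre, and the square pail still hangs within 40 mm of where it was (horizontal distance between round_pail and round_board below 0.035 m and z of round_pail in the frame of round_board between 0.012 and 0.024 m and angle between round_pail's own z axis and vertical below 0.12 rad and contact force between round_pail and round_board above 0.5 N and linear speed of round_pail below 0.03 m/s and distance of square_pail from where it was at the start of the episode below 0.04 m); the robot touches nothing.
It fails at once if the square pail is pushed about or taken down (its underside moves more than 60 mm) (distance of square_pail from where it was at the start of the episode above 0.06 m).
It fails at once if the round pail is dropped or slammed onto the board (faster than 0.6 m/s in the last 32 mm above it, as after a fall of about 20 mm) (horizontal distance between round_pail and round_board below 0.13 m and z of round_pail in the frame of round_board below 0.05 m and linear speed of round_pail above 0.6 m/s).
It also fails if it takes over 38 s, if anything falls off the work surface, if the arm or the gripper's body presses on something with over 40 N, if the wrist force passes 120 N, or if a joint passes its speed limit or range.

## Robot

A 6-joint arm with a two-finger parallel gripper is mounted at the origin on the work surface. World frame = base frame: x ahead of the robot, y to its left, z up, the work surface at z = 0. Lengths are in m, angles in rad, forces in N, time in s.
With the tool pointing down it reaches from about 0.35 to 0.975 m from the base axis. Payload 4.9 kg.
Tool frame: the origin (TCP) lies at the very end of the fingers, on their centre line; the grasp point (between the pads) lies 19 mm behind it (ctrl.grasp_offset is the distance from the TCP to the grasp point, in m); z points along the fingers, y is the line along which they close (so a half turn about z gives the same grasp; the last joint's range is limited). The gripper opens to 85 mm and grips with 20 to 120 N. Pads are 22 mm wide; open, the fingers measure 114 mm over their backs; the gripper's body (76 mm by 85 mm) begins 54 mm behind the grasp point. The pads swing forward as they close: fully open they stand 13 mm farther back than shut.
Start: joints at [1.116, 0.053, 1.613, -0, 1.476, -0.119], TCP at [0.206, 0.59, 0.231] pointing down, gripper open.
Joint ranges: [-3.01, 3.01], [-1.01, 2.22], [0.06, 2.58], [-1.02, 4.17], [0.09, 2.62], [-3.14, 3.14]. Speed limits (rad/s): [2.57, 2.57, 3.14, 3.14, 3.14, 3.14].

## Interface

Orientations are given as a rotation vector (axis times angle).
In Python, from station import ctrl, optics gives the robot as it stands.
- The arm moves only by the shell command python3 -m handwheel 'ROWS' [OPENING] [FORCE]. ROWS is JSON, a list of rows, each an object of numbers: "tx", "ty", "tz": the shift along the tool's x, y, z in mm; "roll": the turn about the tool's z in rad. A call has 1 to 12 rows; each row shifts and turns the commanded pose from where the row before left it, along the tool's axes as they then stand; what a row does not reach is not made up. A row lasts 1/12 s, in which the tool goes at most 41.7 mm and 7.16 degrees, less where a joint would pass 70% of its speed; a pose out of reach is approached as far as the arm can. A call with a gripper value outside its range is refused whole. OPENING is the finger opening in mm, from 0 to 85.4, set as the call begins (- or left out, the last holds). The fingers move at their own pace and stop on an object; FORCE is the grip in N (left out, the last holds). Time passes only in rows, so rows that do not move let the fingers close. It gives the time, the measured TCP pose, the force, the opening and the grip force at its end, in the units of the state.
- ctrl.get_obs(): the state, without advancing time (a new reading comes with each control period).
- optics.get_image(name): name is "side" or "top"; returns (picture, depth): 420x560x3 uint8, red, green, blue; 420x560 float32, m along the optical axis (not along the pixel's ray), 0 where there is no reading.
- optics.camera_params(name): a dict with "mtx" (3x3 intrinsics, pixels), "extrinsics" (4x4, takes a point from camera to world coordinates). Camera axes: x right, y down, z forward; pixel columns grow to the right and rows downward; lengths in m; the calibration is good to about 2 mm. A picture is of the moment at which its call begins. camera_params takes no time and is no camera call.
- ctrl.finish_job(): hands the job in; it is judged then, once.
The state is a dict: "t": time; "q": joint angles; "dq": joint speeds; "effort": joint torques, N m; "tool_pos": TCP position; "tool_rot": TCP orientation; "contact_force": force on the tool from outside, world axes, zero at the start; "wrist_torque": the same for the moment, N m; "opening": finger opening in m; "grip_force": force on a finger pad.
Only numpy, scipy, OpenCV 4.12 (cv2) and the standard library are available. Lean on these libraries where they do the work, as an engineer would, in place of code of your own. Each camera call takes 0.05 s, during which the arm holds its last target. There are 200 camera calls.

## Working session

There is one attempt and no reset: what is moved stays moved. The work goes in short steps, Python scripts to look and compute and a shell command to move; the robot and the scene stay as the last step left them, time stands still between calls to the robot, and variables do not carry over. Pictures are saved under pics/ and viewed, at most 10 in all, crops included, and the job is handed in when it is done.

```bash
mkdir -p pics; cat > h.py <<'E'
import numpy as np, cv2
from station import ctrl, optics
def grab(n):
    im,d=optics.get_image(n); P=optics.camera_params(n)
    v,u=np.mgrid[:420,:560]; K=P["mtx"]
    c=np.stack([(u-K[0,2])*d/K[0,0],(v-K[1,2])*d/K[1,1],d,np.ones_like(d)],-1)
    w=(c@P["extrinsics"].T)[...,:3]; w[d==0]=np.nan
    return im,w
E
python3 - <<'E'
from h import *
for n in("side","top"):
    im,w=grab(n); np.savez(n+".npz",im=im,w=w); cv2.imwrite(f"pics/{n}0.png",cv2.cvtColor(im,cv2.COLOR_RGB2BGR))
    print(n,optics.camera_params(n)["extrinsics"].round(2).tolist())
print(ctrl.get_obs())
E
```

```text
side [[0.99, -0.08, 0.12, 0.4], [-0.14, -0.6, 0.79, -0.9], [0.01, -0.8, -0.6, 0.74], [0.0, 0.0, 0.0, 1.0]]
top [[0.02, -0.99, 0.14, 0.36], [-1.0, -0.03, -0.03, -0.02], [0.03, -0.14, -0.99, 1.18], [0.0, 0.0, 0.0, 1.0]]
{'t': 0.1, 'q': array([ 1.11602277e+00,  5.32900176e-02,  1.61412828e+00, -1.70968694e-05,
        1.47603786e+00, -1.18989606e-01]), 'dq': array([ 0.0001445 , -0.00089651, -0.00388849, -0.00144002, -0.00147791,
        0.00018194]), 'effort': array([-2.37777049e-04, -3.94907141e+01, -3.71359885e+01, -1.39284912e-04,
        4.03576589e-03, -3.53799055e-05]), 'tool_pos': array([0.20569267, 0.58958718, 0.23020346]), 'tool_rot': array([-5.24885631e-01, -3.09691479e+00,  2.81465708e-03]), 'contact_force': array([-0.21951606, -0.06039488,  0.98328903]), 'wrist_torque': array([0.060778  , 0.02039754, 0.00419351]), 'grip_force': 0.0, 'opening': 0.0852724711170958}
```

View pics/top0.png

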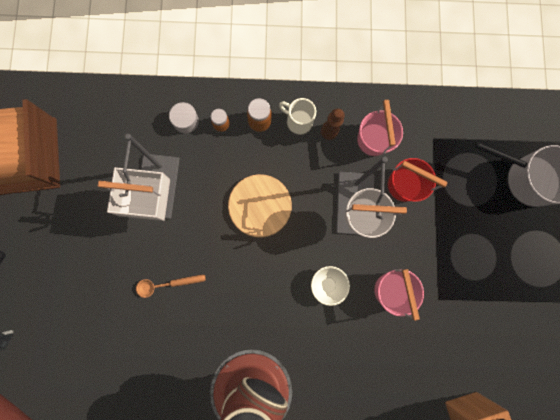

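View pics/side0.png

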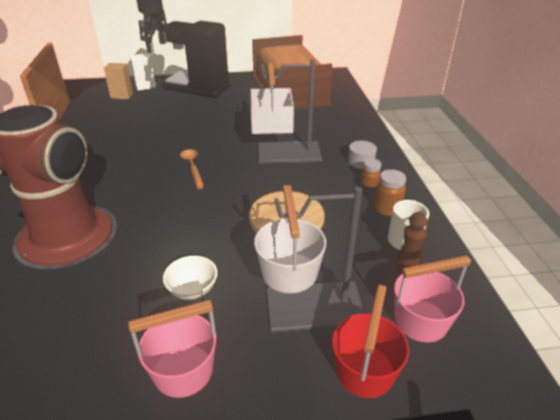

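Top view: the round bare-metal pail is at (371,212) with its bar at (380,210), hanging on a stand with its post near (384,165). The look-alikes are pink (380,133), pink (400,292) and red (413,180), none on a stand. The square pail is at (140,193) and the board at (260,206). The grey round pail is the one described. I'll confirm it in an enlarged crop and measure.

```bash
python3 - <<'E'
from h import *
for n,(r0,r1,c0,c1) in dict(top=(140,250,330,480),side=(170,330,240,390)).items():
    z=np.load(n+".npz"); im,w=z["im"],z["w"]
    cv2.imwrite(f"pics/{n}_crop.png",cv2.cvtColor(cv2.resize(im[r0:r1,c0:c1],None,fx=5 if n=="top" else 3.7,fy=5 if n=="top" else 3.7,interpolation=cv2.INTER_CUBIC),cv2.COLOR_RGB2BGR))
    hsv=cv2.cvtColor(im,cv2.COLOR_RGB2HSV); h=w[...,2]
    box=np.zeros(h.shape,bool)
    if n=="top": box[195:220,340:412]=1
    else: box[180:240,278:303]=1
    m=box&(h>.235)&(h<.285)&(hsv[...,1]>110)&(hsv[...,0]<20)
    p=w[m]; c=p.mean(0); u,s,vt=np.linalg.svd(p-c); t=(p-c)@vt[0]
    print(n,"bar",m.sum(),c.round(4),vt[0].round(3),"ends",np.percentile(t,[1,99]).round(3), "zpct",np.percentile(p[:,2],[5,50,95]).round(3), "mid",(c+vt[0]*(np.percentile(t,1)+np.percentile(t,99))/2).round(4))
    # hook/post: dark points high
    box=np.zeros(h.shape,bool)
    if n=="top": box[140:240,350:400]=1
    else: box[175:300,285:375]=1
    m=box&(h>.24)&(h<.32)&(hsv[...,2]<110)
    p=w[m]; print("hook",m.sum()); print(p[::max(1,len(p)//14)].round(3).tolist())
    # board
    m=(h>.010)&(h<.026)&(hsv[...,1]>80)&(hsv[...,0]>8)&(hsv[...,0]<28)
    b=np.zeros(h.shape,bool)
    if n=="top": b[165:245,220:300]=1
    else: b[185:250,240:335]=1
    p=w[m&b]; print("board",len(p),p.min(0).round(3),p.max(0).round(3),np.median(p[:,2]), (p.min(0)+p.max(0))[:2]/2)
    if n=="top":
        (cx,cy),r=cv2.minEnclosingCircle(p[:,:2].astype(np.float32)); print(cx,cy,r)
E
```

```text
top bar 322 [ 0.5015 -0.3004  0.2632] [-0.032 -0.999  0.008] ends [-0.065  0.063] zpct [0.258 0.264 0.266] mid [ 0.5016 -0.2994  0.2632]
hook 212
[[0.623, -0.304, 0.29], [0.619, -0.299, 0.267], [0.609, -0.304, 0.296], [0.611, -0.3, 0.271], [0.609, -0.304, 0.26], [0.592, -0.3, 0.279], [0.581, -0.306, 0.282], [0.569, -0.299, 0.281], [0.56, -0.306, 0.28], [0.547, -0.299, 0.281], [0.531, -0.297, 0.277], [0.525, -0.298, 0.258], [0.516, -0.298, 0.249], [0.487, -0.296, 0.247], [0.476, -0.298, 0.28]]
board 3073 [ 0.445 -0.106  0.01 ] [0.634 0.082 0.025] 0.017866814899000216 [ 0.53963333 -0.01174385]
0.5402069687843323 -0.011724676005542278 0.09505786746740341
side bar 410 [ 0.4994 -0.3046  0.2628] [ 0.034  0.999 -0.   ] ends [-0.06   0.069] zpct [0.258 0.263 0.265] mid [ 0.4996 -0.3001  0.2628]
hook 320
[[0.611, -0.297, 0.294], [0.61, -0.308, 0.295], [0.61, -0.309, 0.29], [0.606, -0.306, 0.284], [0.608, -0.307, 0.28], [0.598, -0.306, 0.278], [0.563, -0.304, 0.278], [0.547, -0.304, 0.278], [0.529, -0.303, 0.275], [0.608, -0.307, 0.265], [0.611, -0.31, 0.263], [0.615, -0.31, 0.259], [0.519, -0.303, 0.256], [0.606, -0.309, 0.248], [0.61, -0.308, 0.242]]
board 1414 [ 0.442 -0.074  0.01 ] [0.63  0.085 0.022] 0.017275348167344995 [0.53629704 0.00555539]
```

View pics/top_crop.png

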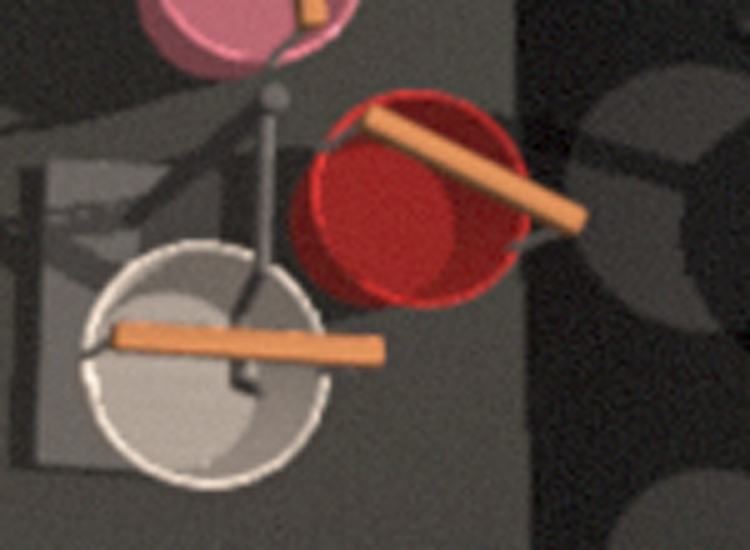

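View pics/side_crop.png

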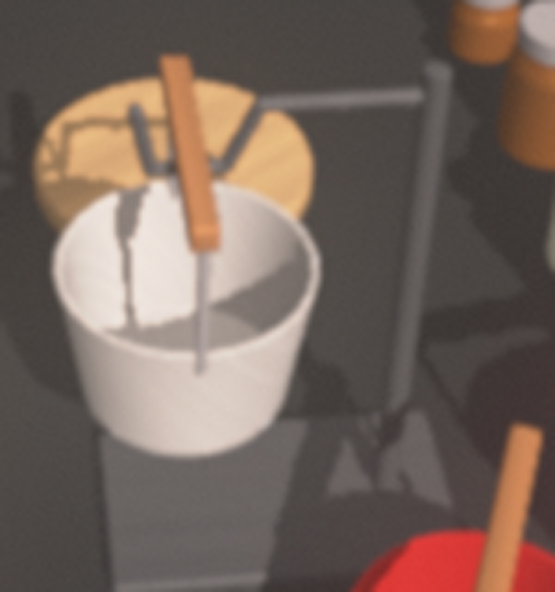

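The crops confirm it: the grey metal round pail hangs on the hook in the bar's middle, with the hook tip at about (245,380) in the top crop. Its bar is at (0.501,-0.300), top at z 0.264, which matches the 257 mm centre line. The yaw is about -1.9°, and the board centre is (0.540,-0.012) with its top at 0.018 and radius 0.095. I'll pinch at y=+35, that is (0.502,-0.265). First lift and roll by +72.6° so that tool y lies along world x.

```bash
python3 -m handwheel '[{"tz":-14.5,"roll":0.115},{"tz":-14.5,"roll":0.115},{"tz":-14.5,"roll":0.115},{"tz":-14.5,"roll":0.115},{"tz":-14.5,"roll":0.115},{"tz":-14.5,"roll":0.115},{"tz":-14.5,"roll":0.115},{"tz":-14.5,"roll":0.115},{"tz":-14.5,"roll":0.115},{"tz":-14.5,"roll":0.115},{"tz":-14.5,"roll":0.115},{}]'
cat > s.py <<'E'
from h import *
import sys
from scipy.spatial.transform import Rotation as R
o=ctrl.get_obs(); M=R.from_rotvec(o["tool_rot"]).as_matrix()
print("t",o["t"],o["tool_pos"].round(4),"tx",M[:,0].round(3),"ty",M[:,1].round(3),"F",o["contact_force"].round(2),o["wrist_torque"].round(2),"open",round(o["opening"],4),"grip",o["grip_force"],"q",o["q"].round(2))
if len(sys.argv)>3: print("go mm (tool)",(1000*M.T@(np.array(sys.argv[1:4],float)-o["tool_pos"])).round(1))
E
python3 s.py 0.502 -0.265 0.38
```

```text
t 0.1 [0.2057 0.5896 0.2302] tx [-0.944  0.33   0.   ] ty [ 0.33   0.944 -0.002] F [-0.22 -0.06  0.98] [0.06 0.02 0.  ] open 0.0853 grip 0.0 q [ 1.12  0.05  1.61 -0.    1.48 -0.12]
go mm (tool) [-561.3 -709.5 -148.6]$[0]: bad value
```

```bash
python3 -m handwheel '[{"tx":0,"ty":0,"tz":-14,"roll":0.11}]'; python3 -m handwheel '[{"tz":-14,"roll":0.1}]'; python3 -m handwheel --help | head -20
```

```text
t: 0.18
tool_pos: [0.205, 0.5882, 0.241]
tool_rot: [-0.697, -3.062, 0.012]
contact_force: [0.2, -0.7, 0.5]
opening: 0.0856
grip_force: 0.0$[0]: bad value
invalid input: not JSON, or not a number
```

All four keys are required in each row. I'll carry on with the remaining roll of 1.157.

```bash
python3 -m handwheel '[{"tx":0,"ty":0,"tz":-14,"roll":0.116},{"tx":0,"ty":0,"tz":-14,"roll":0.116},{"tx":0,"ty":0,"tz":-14,"roll":0.116},{"tx":0,"ty":0,"tz":-14,"roll":0.116},{"tx":0,"ty":0,"tz":-14,"roll":0.116},{"tx":0,"ty":0,"tz":-14,"roll":0.116},{"tx":0,"ty":0,"tz":-14,"roll":0.116},{"tx":0,"ty":0,"tz":-14,"roll":0.116},{"tx":0,"ty":0,"tz":-14,"roll":0.116},{"tx":0,"ty":0,"tz":-14,"roll":0.113},{"tx":0,"ty":0,"tz":0,"roll":0}]'
python3 s.py 0.502 -0.265 0.38
```

```text
t: 1.1
tool_pos: [0.2063, 0.5908, 0.3886]
tool_rot: [-2.257, -2.183, -0.007]
contact_force: [-0.2, 0.5, 0.8]
opening: 0.0853
grip_force: 0.0
t 1.1 [0.2063 0.5908 0.3886] tx [0.034 0.999 0.004] ty [ 0.999 -0.034  0.002] F [-0.17  0.48  0.78] [-0.02  0.01  0.04] open 0.0853 grip 0.0 q [ 1.12  0.01  1.4  -0.    1.73  1.15]
go mm (tool) [-845.3  324.4    5.5]
```

```bash
python3 -m handwheel '[{"tx":-20,"ty":20,"tz":0,"roll":0},{"tx":-30,"ty":27,"tz":0,"roll":0},{"tx":-30,"ty":27,"tz":0,"roll":0},{"tx":-30,"ty":27,"tz":0,"roll":0},{"tx":-30,"ty":27,"tz":0,"roll":0},{"tx":-30,"ty":27,"tz":0,"roll":0},{"tx":-30,"ty":27,"tz":0,"roll":0},{"tx":-30,"ty":27,"tz":0,"roll":0},{"tx":-30,"ty":27,"tz":0,"roll":0},{"tx":-30,"ty":27,"tz":0,"roll":0},{"tx":-30,"ty":27,"tz":0,"roll":0},{"tx":-30,"ty":27,"tz":0,"roll":0}]'
python3 -m handwheel '[{"tx":-40,"ty":7,"tz":0,"roll":0},{"tx":-40,"ty":0,"tz":0,"roll":0},{"tx":-40,"ty":0,"tz":0,"roll":0},{"tx":-40,"ty":0,"tz":0,"roll":0},{"tx":-40,"ty":0,"tz":0,"roll":0},{"tx":-40,"ty":0,"tz":0,"roll":0},{"tx":-40,"ty":0,"tz":0,"roll":0},{"tx":-40,"ty":0,"tz":0,"roll":0},{"tx":-40,"ty":0,"tz":0,"roll":0},{"tx":-40,"ty":0,"tz":0,"roll":0},{"tx":-40,"ty":0,"tz":0,"roll":0},{"tx":-20,"ty":0,"tz":0,"roll":0}]'
python3 -m handwheel '[{"tx":-20,"ty":0,"tz":0,"roll":0},{"tx":-15,"ty":0,"tz":0,"roll":0},{"tx":0,"ty":0,"tz":0,"roll":0},{"tx":0,"ty":0,"tz":0,"roll":0}]' >/dev/null
python3 s.py 0.502 -0.265 0.238
```

```text
t: 2.1
tool_pos: [0.5122, 0.2282, 0.3839]
tool_rot: [-2.253, -2.189, 0.002]
contact_force: [-0.4, 0.7, 0.4]
opening: 0.085
grip_force: 0.0
t: 3.1
tool_pos: [0.5028, -0.2336, 0.3833]
tool_rot: [-2.256, -2.184, 0.003]
contact_force: [0.7, -0.4, 0.3]
opening: 0.0854
grip_force: 0.0
t 3.4333 [ 0.5025 -0.2649  0.3842] tx [0.031 1.    0.001] ty [ 1.    -0.031 -0.001] F [0.32 0.46 0.39] [ 0.07 -0.03  0.06] open 0.0854 grip 0.0 q [-0.62 -0.13  1.54  0.    1.73 -0.58]
go mm (tool) [ -0.3  -0.3 146.2]
```

```bash
python3 -m handwheel '[{"tx":0,"ty":0,"tz":15,"roll":0},{"tx":0,"ty":0,"tz":20,"roll":0},{"tx":0,"ty":0,"tz":20,"roll":0},{"tx":0,"ty":0,"tz":20,"roll":0},{"tx":0,"ty":0,"tz":20,"roll":0},{"tx":0,"ty":0,"tz":15,"roll":0},{"tx":0,"ty":0,"tz":12,"roll":0},{"tx":0,"ty":0,"tz":12,"roll":0},{"tx":0,"ty":0,"tz":8,"roll":0},{"tx":0,"ty":0,"tz":4,"roll":0},{"tx":0,"ty":0,"tz":0,"roll":0}]' 60
python3 - <<'E'
from h import *
for n,(r0,r1,c0,c1) in dict(side=(140,320,220,400)).items():
    im,w=grab(n)
    cv2.imwrite(f"pics/{n}1.png",cv2.cvtColor(cv2.resize(im[r0:r1,c0:c1],None,fx=3.2,fy=3.2,interpolation=cv2.INTER_CUBIC),cv2.COLOR_RGB2BGR))
E
python3 s.py 0.502 -0.265 0.238
```

```text
t: 4.35
tool_pos: [0.5025, -0.2644, 0.2383]
tool_rot: [-2.255, -2.185, 0.0]
contact_force: [-1.0, -0.7, 0.2]
opening: 0.0594
grip_force: 0.0
t 4.4 [ 0.5028 -0.2648  0.2394] tx [ 0.032  0.999 -0.   ] ty [ 0.999 -0.032  0.   ] F [-0.46  0.08  0.43] [-0.04 -0.03  0.02] open 0.0596 grip 0.0 q [-0.62 -0.09  1.74 -0.    1.49 -0.58]
go mm (tool) [-0.3 -0.8  1.4]
```

View pics/side1.png

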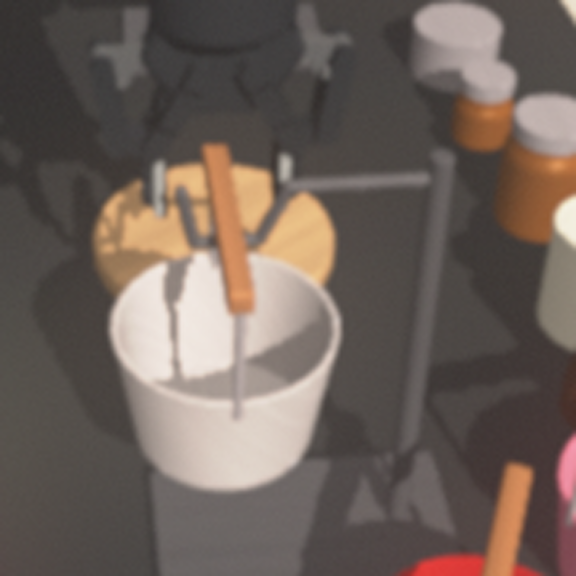

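The fingers, at (158,188) and (285,165), straddle the bar's far half at about (222,175). The pail is still undisturbed, so I'll close.

```bash
python3 -m handwheel '[{"tx":0,"ty":0,"tz":0,"roll":0},{"tx":0,"ty":0,"tz":0,"roll":0},{"tx":0,"ty":0,"tz":0,"roll":0},{"tx":0,"ty":0,"tz":0,"roll":0},{"tx":0,"ty":0,"tz":0,"roll":0},{"tx":0,"ty":0,"tz":0,"roll":0},{"tx":0,"ty":0,"tz":0,"roll":0},{"tx":0,"ty":0,"tz":0,"roll":0},{"tx":0,"ty":0,"tz":0,"roll":0}]' 0 100
python3 s.py
```

```text
t: 5.15
tool_pos: [0.503, -0.2651, 0.2401]
tool_rot: [2.256, 2.185, 0.0]
contact_force: [-1.1, -0.6, 4.7]
opening: 0.0119
grip_force: 97.9
t 5.15 [ 0.503  -0.2651  0.2401] tx [ 0.032  0.999 -0.001] ty [ 0.999 -0.032  0.001] F [-1.05 -0.58  4.7 ] [-0.14  0.07 -0.08] open 0.0119 grip 97.90235996246338 q [-0.62 -0.09  1.74 -0.    1.49 -0.58]
```

```bash
python3 -m handwheel '[{"tx":0,"ty":0,"tz":-4,"roll":0},{"tx":0,"ty":0,"tz":-7,"roll":0},{"tx":0,"ty":0,"tz":-8,"roll":0},{"tx":0,"ty":0,"tz":-8,"roll":0},{"tx":0,"ty":0,"tz":-8,"roll":0},{"tx":0,"ty":0,"tz":-8,"roll":0},{"tx":0,"ty":0,"tz":-8,"roll":0},{"tx":0,"ty":0,"tz":-6,"roll":0},{"tx":0,"ty":0,"tz":-3,"roll":0},{"tx":0,"ty":0,"tz":0,"roll":0},{"tx":0,"ty":0,"tz":0,"roll":0},{"tx":0,"ty":0,"tz":0,"roll":0}]'
python3 - <<'E'
from h import *
im,w=grab("side")
cv2.imwrite("pics/side2.png",cv2.cvtColor(cv2.resize(im[100:300,200:400],None,fx=2.8,fy=2.8,interpolation=cv2.INTER_CUBIC),cv2.COLOR_RGB2BGR))
hsv=cv2.cvtColor(im,cv2.COLOR_RGB2HSV);h=w[...,2]
m=(h>.27)&(h<.36)&(hsv[...,1]>110)&(hsv[...,0]<20); m[:, :260]=0; m[:,330:]=0
p=w[m];c=p.mean(0);vt=np.linalg.svd(p-c)[2];print(len(p),c,vt[0])
E
python3 s.py
```

```text
t: 6.15
tool_pos: [0.5025, -0.2647, 0.2987]
tool_rot: [-2.256, -2.185, 0.0]
contact_force: [-0.3, 0.6, -4.2]
opening: 0.0121
grip_force: 97.6
386 [ 0.49926558 -0.31321202  0.32123652] [0.04125419 0.99880725 0.02611819]
t 6.2 [ 0.5025 -0.2647  0.2985] tx [0.032 0.999 0.001] ty [ 0.999 -0.032 -0.001] F [ 0.16 -0.32 -2.74] [ 0.04 -0.    0.05] open 0.0121 grip 97.58149981498718 q [-0.62 -0.11  1.66  0.    1.59 -0.58]
```

View pics/side2.png

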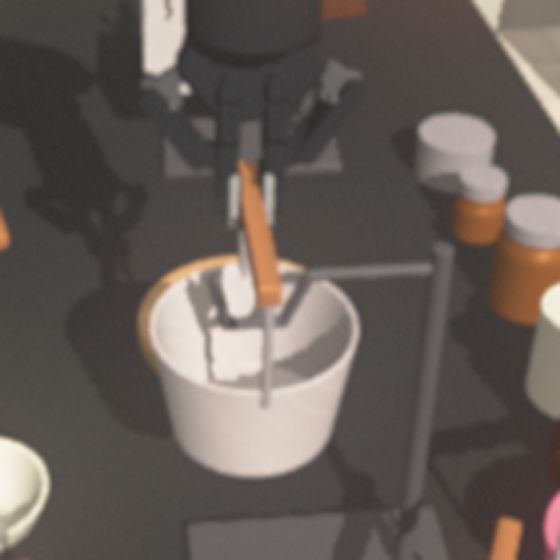

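Held straight, with a bar tilt of about 1.5°. The lift is 58 mm, so the rim at about 0.245 would catch the trough's underside at 0.242. I'll lower to about 45 mm of lift. First, a check on the pink pail's position and height beside the draw path.

```bash
python3 - <<'E'
from h import *
w=np.load("top.npz")["w"]
for nm,(r0,r1,c0,c1) in dict(pink=(262,325,372,428),bowl=(262,310,308,352)).items():
    p=w[r0:r1,c0:c1].reshape(-1,3); p=p[p[:,2]>.03]; print(nm,p.min(0).round(3),p.max(0).round(3)); q=p[p[:,2]>.12]
    if len(q): print(q.min(0).round(3),q.max(0).round(3))
E
python3 -m handwheel '[{"tx":0,"ty":0,"tz":5,"roll":0},{"tx":0,"ty":0,"tz":5,"roll":0},{"tx":0,"ty":0,"tz":3,"roll":0},{"tx":0,"ty":0,"tz":0,"roll":0}]'
```

```text
pink [ 0.232 -0.475  0.03 ] [ 0.359 -0.348  0.161]
[ 0.232 -0.43   0.12 ] [ 0.359 -0.391  0.161]
bowl [ 0.255 -0.274  0.03 ] [ 0.362 -0.166  0.051]
t: 6.53
tool_pos: [0.5022, -0.2644, 0.2844]
tool_rot: [-2.255, -2.184, 0.001]
contact_force: [0.2, -0.4, -3.3]
opening: 0.0122
grip_force: 97.5
```

The pink bar lies at y < -0.39, and our pail reaches y of about -0.365 at most, so a straight draw of 120 mm is clear. After that, raise.

```bash
python3 -m handwheel '[{"tx":0,"ty":-5,"tz":0,"roll":0},{"tx":0,"ty":-10,"tz":0,"roll":0},{"tx":0,"ty":-12,"tz":0,"roll":0},{"tx":0,"ty":-12,"tz":0,"roll":0},{"tx":0,"ty":-12,"tz":0,"roll":0},{"tx":0,"ty":-12,"tz":0,"roll":0},{"tx":0,"ty":-12,"tz":0,"roll":0},{"tx":0,"ty":-12,"tz":0,"roll":0},{"tx":0,"ty":-12,"tz":0,"roll":0},{"tx":0,"ty":-12,"tz":0,"roll":0},{"tx":0,"ty":-8,"tz":0,"roll":0},{"tx":0,"ty":-3,"tz":0,"roll":0}]'
python3 s.py 0.541 0.023 0.30
```

```text
t: 7.53
tool_pos: [0.3796, -0.261, 0.2867]
tool_rot: [2.257, 2.184, -0.0]
contact_force: [1.0, -0.6, -3.2]
opening: 0.0122
grip_force: 97.6
t 7.5333 [ 0.3796 -0.261   0.2867] tx [ 0.033  0.999 -0.001] ty [ 0.999 -0.033  0.   ] F [ 0.98 -0.58 -3.19] [ 0.1  -0.02  0.03] open 0.0122 grip 97.64812588691711 q [-0.76 -0.38  1.91 -0.    1.62 -0.73]
go mm (tool) [289.1 151.9 -13.5]
```

```bash
python3 -m handwheel '[{"tx":8,"ty":0,"tz":0,"roll":0},{"tx":16,"ty":0,"tz":0,"roll":0},{"tx":20,"ty":0,"tz":0,"roll":0},{"tx":20,"ty":0,"tz":0,"roll":0},{"tx":20,"ty":5,"tz":0,"roll":0},{"tx":20,"ty":10,"tz":0,"roll":0},{"tx":20,"ty":15,"tz":0,"roll":0},{"tx":20,"ty":15,"tz":0,"roll":0},{"tx":20,"ty":15,"tz":0,"roll":0},{"tx":20,"ty":15,"tz":0,"roll":0},{"tx":20,"ty":15,"tz":0,"roll":0},{"tx":20,"ty":15,"tz":0,"roll":0}]' > /dev/null
python3 -m handwheel '[{"tx":20,"ty":15,"tz":0,"roll":0},{"tx":20,"ty":13,"tz":0,"roll":0},{"tx":15,"ty":10,"tz":0,"roll":0},{"tx":7,"ty":7,"tz":0,"roll":0},{"tx":3,"ty":2,"tz":0,"roll":0},{"tx":0,"ty":0,"tz":0,"roll":0},{"tx":0,"ty":0,"tz":0,"roll":0},{"tx":0,"ty":0,"tz":0,"roll":0}]'
python3 s.py 0.541 0.023 0.151
python3 - <<'E'
from h import *
im,w=grab("side")
cv2.imwrite("pics/side3.png",cv2.cvtColor(cv2.resize(im[60:260,180:380],None,fx=2.8,fy=2.8,interpolation=cv2.INTER_CUBIC),cv2.COLOR_RGB2BGR))
im,w=grab("top")
cv2.imwrite("pics/top3.png",cv2.cvtColor(im,cv2.COLOR_RGB2BGR))
E
```

```text
t: 9.2
tool_pos: [0.5416, 0.0223, 0.2864]
tool_rot: [2.258, 2.184, -0.001]
contact_force: [0.1, -0.1, -2.6]
opening: 0.0119
grip_force: 97.7
t 9.2 [0.5416 0.0223 0.2864] tx [ 0.033  0.999 -0.   ] ty [ 0.999 -0.033 -0.   ] F [ 0.13 -0.1  -2.59] [ 0.08 -0.06  0.04] open 0.0119 grip 97.71158337593079 q [-0.1  -0.17  1.74 -0.    1.58 -0.06]
go mm (tool) [  0.7  -0.6 135.4]
```

View pics/side3.png

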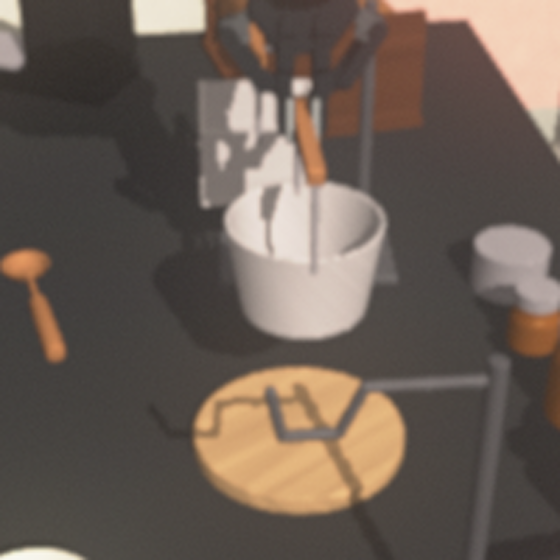

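The pail hangs level over the board, free of the hook. Underside is at about z 0.151 and the board top at 0.018, so roughly 133 mm to go down, slowly at the end.

```bash
python3 -m handwheel '[{"tx":0,"ty":0,"tz":6,"roll":0},{"tx":0,"ty":0,"tz":12,"roll":0},{"tx":0,"ty":0,"tz":15,"roll":0},{"tx":0,"ty":0,"tz":15,"roll":0},{"tx":0,"ty":0,"tz":15,"roll":0},{"tx":0,"ty":0,"tz":15,"roll":0},{"tx":0,"ty":0,"tz":15,"roll":0},{"tx":0,"ty":0,"tz":12,"roll":0},{"tx":0,"ty":0,"tz":8,"roll":0},{"tx":0,"ty":0,"tz":4,"roll":0},{"tx":0,"ty":0,"tz":3,"roll":0},{"tx":0,"ty":0,"tz":3,"roll":0}]'
python3 -m handwheel '[{"tx":0,"ty":0,"tz":2,"roll":0},{"tx":0,"ty":0,"tz":2,"roll":0},{"tx":0,"ty":0,"tz":1,"roll":0},{"tx":0,"ty":0,"tz":1,"roll":0},{"tx":0,"ty":0,"tz":1,"roll":0},{"tx":0,"ty":0,"tz":1,"roll":0},{"tx":0,"ty":0,"tz":0,"roll":0},{"tx":0,"ty":0,"tz":0,"roll":0}]'; python3 s.py
```

```text
t: 10.3
tool_pos: [0.5424, 0.023, 0.1637]
tool_rot: [2.256, 2.185, 0.001]
contact_force: [0.9, 0.1, -3.1]
opening: 0.0118
grip_force: 97.7
t: 10.97
tool_pos: [0.542, 0.023, 0.1553]
tool_rot: [-2.257, -2.186, 0.0]
contact_force: [-0.3, -0.0, -3.0]
opening: 0.012
grip_force: 97.7
t 10.9667 [0.542  0.023  0.1553] tx [0.032 0.999 0.   ] ty [ 0.999 -0.032 -0.   ] F [-0.34 -0.03 -3.04] [ 0.09 -0.01 -0.01] open 0.012 grip 97.68322706222534 q [-0.09 -0.09  1.88  0.    1.35 -0.06]
```

Underside is about 2 mm above the board. I'll go down gradually until the load comes off.

```bash
python3 -m handwheel '[{"tx":0,"ty":0,"tz":1,"roll":0},{"tx":0,"ty":0,"tz":1,"roll":0},{"tx":0,"ty":0,"tz":0,"roll":0},{"tx":0,"ty":0,"tz":0,"roll":0}]'; python3 -m handwheel '[{"tx":0,"ty":0,"tz":1,"roll":0},{"tx":0,"ty":0,"tz":0.5,"roll":0},{"tx":0,"ty":0,"tz":0,"roll":0},{"tx":0,"ty":0,"tz":0,"roll":0}]'
```

```text
t: 11.3
tool_pos: [0.5419, 0.023, 0.1532]
tool_rot: [-2.257, -2.185, 0.0]
contact_force: [-0.6, -0.3, -2.4]
opening: 0.0121
grip_force: 97.7
t: 11.63
tool_pos: [0.542, 0.023, 0.1518]
tool_rot: [2.257, 2.186, 0.0]
contact_force: [0.2, 0.3, -1.9]
opening: 0.0122
grip_force: 97.9
```

```bash
python3 -m handwheel '[{"tx":0,"ty":0,"tz":1,"roll":0},{"tx":0,"ty":0,"tz":0.5,"roll":0},{"tx":0,"ty":0,"tz":0,"roll":0},{"tx":0,"ty":0,"tz":0,"roll":0}]'; python3 s.py
```

```text
t: 11.97
tool_pos: [0.5424, 0.0234, 0.1517]
tool_rot: [2.256, 2.186, 0.002]
contact_force: [-2.1, 3.6, 5.5]
opening: 0.0116
grip_force: 98.9
t 11.9667 [0.5424 0.0234 0.1517] tx [0.032 0.999 0.001] ty [ 0.999 -0.032  0.001] F [-2.12  3.57  5.45] [ 0.4   0.58 -0.01] open 0.0116 grip 98.88332605361938 q [-0.09 -0.08  1.88  0.    1.34 -0.06]
```

The force has reversed to +5.5 N, so the pail is standing on the board. Open and back off straight up.

```bash
python3 -m handwheel '[{"tx":0,"ty":0,"tz":0,"roll":0},{"tx":0,"ty":0,"tz":0,"roll":0},{"tx":0,"ty":0,"tz":0,"roll":0},{"tx":0,"ty":0,"tz":0,"roll":0},{"tx":0,"ty":0,"tz":0,"roll":0},{"tx":0,"ty":0,"tz":0,"roll":0},{"tx":0,"ty":0,"tz":0,"roll":0}]' 60
python3 -m handwheel '[{"tx":0,"ty":0,"tz":-5,"roll":0},{"tx":0,"ty":0,"tz":-12,"roll":0},{"tx":0,"ty":0,"tz":-20,"roll":0},{"tx":0,"ty":0,"tz":-20,"roll":0},{"tx":0,"ty":0,"tz":-20,"roll":0},{"tx":0,"ty":0,"tz":-20,"roll":0},{"tx":0,"ty":0,"tz":-20,"roll":0},{"tx":0,"ty":0,"tz":-20,"roll":0},{"tx":0,"ty":0,"tz":-10,"roll":0},{"tx":0,"ty":0,"tz":0,"roll":0},{"tx":0,"ty":0,"tz":0,"roll":0}]'
python3 - <<'E'
from h import *
im,w=grab("side")
cv2.imwrite("pics/side4.png",cv2.cvtColor(im,cv2.COLOR_RGB2BGR))
hsv=cv2.cvtColor(im,cv2.COLOR_RGB2HSV);h=w[...,2]
m=(h>.14)&(h<.20)&(hsv[...,1]>110)&(hsv[...,0]<20)&(abs(w[...,0]-.54)<.05)&(abs(w[...,1]+.012)<.09)
p=w[m];c=p.mean(0);vt=np.linalg.svd(p-c)[2];t=(p-c)@vt[0];print(len(p),c+vt[0]*(t.min()+t.max())/2,vt[0],np.percentile(t,[1,99]))
E
```

```text
t: 12.55
tool_pos: [0.5419, 0.023, 0.1502]
tool_rot: [-2.257, -2.185, 0.0]
contact_force: [-0.2, -0.4, 0.1]
opening: 0.06
grip_force: 0.0
t: 13.47
tool_pos: [0.5422, 0.023, 0.298]
tool_rot: [2.256, 2.185, 0.001]
contact_force: [-1.6, -0.7, 0.4]
opening: 0.06
grip_force: 0.0
181 [ 0.53909673 -0.0141662   0.17413702] [0.03615828 0.99925337 0.01361217] [-0.05754468  0.06559358]
```

View pics/side4.png

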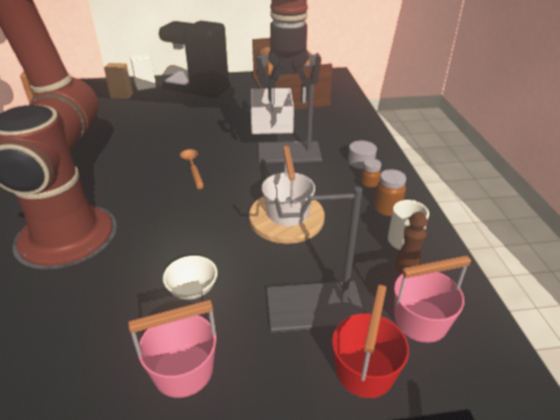

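The round pail stands upright mid-board at (288,200), with its bar centre at (0.539,-0.014) against the board centre (0.540,-0.012). The square pail still hangs at (272,110) and the gripper is clear above.

```bash
python3 -c "
from station import ctrl
print(ctrl.finish_job())"
```

```text
the job is handed in; nothing more can be done
None
```

The round pail is off its hook and stands upright in the middle of the round board, about 2 mm off centre by camera. The gripper is clear, the square pail still hangs, and the job was handed in at about 13.5 s of the 38 s allowed; no verdict was returned.

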